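# Add a separator and the next layer of circuit boards in a stacking jig

### The job

Add the next layer in the stacking jig: bring the pink separator panel from its deck onto the blue carrier that is in the bay, then bring the blue carrier waiting on the other deck onto the separator. Each must end lying flat and fully inside the bay, off its deck. Do not tip the panel or the carriers up on edge, and leave the other things on the bench where they are.

Things in the scene. Friction and masses are not known exactly. Their poses are not given: they have to be found in the camera images.
- jig: Fixed stacking jig, 142 (own x) x 450 (own y) mm; origin: centre of its foot on the table, under the middle of the bay; own y runs along the jig. Two straight aluminium rails along its whole length, inner faces at own x = +-61 mm, tops 46 mm above the table, guide the 116 mm wide parts. Parts can be pushed along the decks by their rear edge; past the deck's edge they drop 2.5 mm into place.
- bay (a point): Middle of the aluminium floor of the jig's bay, 10 mm above the table. The bay is the pocket between the two decks, jig y -55 to +55 mm. Axes as the jig's.
- deck_low (a point): Middle of the top of the separator's dark flat deck: jig y +55 to +225 mm, 28.5 mm above the table, which is 2.5 mm above the rim of the carrier in the bay. Its outer end is open. Axes as the jig's.
- deck_high (a point): Middle of the top of the next carrier's dark flat deck: jig y -55 to -225 mm, 36.5 mm above the table, which is 2.5 mm above a separator lying on the lower carrier. Its end face at the bay stops the separator; its outer end is open. Axes as the jig's.
- stops (a point): Midpoint between two small yellow stop tabs, on their bay-side faces. They reach inwards from the rails to jig x = +-49 mm, at jig y +55 to +67 mm, 41 to 55 mm above the table: the separator on its deck slides under them, the next carrier comes to rest against them, fingers pass between them.
- carrier_low: Carrier: blue plastic tray 116 (own x) x 100 (own y) x 16 mm high, flat underside, 8 mm wide flat rim, green circuit board inside below the rim; about 0.35 kg. Origin: centre of the underside. This one is the bottom layer and stands in the bay (5 mm play at each end); its rim is 26 mm above the table.
- separator: Separator: pink rigid antistatic panel, 116 (own x) x 100 (own y) x 8 mm, about 0.12 kg, lying on the jig's lower (+y) deck between the rails. Origin: centre of the underside; own z is up.
- carrier_next: Carrier: blue plastic tray 116 (own x) x 100 (own y) x 16 mm high, flat underside, 8 mm wide flat rim, green circuit board inside below the rim; about 0.35 kg. Origin: centre of the underside. This one is the next layer, lying on the jig's higher (-y) deck between the rails; own z is up.
- spool: Bystander: steel solder spool, 56 mm across, 49 mm high, near the jig; origin at the centre of its foot.
- flux: Bystander: amber flux bottle, 40 mm across, 95 mm high, near the jig; origin at the centre of its foot.
- brush: Bystander: small brush 160 mm long lying near the jig; its own x is its length.
- driver: Bystander: screwdriver 170 mm long lying near the jig; its own x is its length.
- meter: Bystander: yellow hand multimeter 150 x 80 x 42 mm to the left on the bench; origin under its centre.
- carrier_spare: Carrier: blue plastic tray 116 (own x) x 100 (own y) x 16 mm high, flat underside, 8 mm wide flat rim, green circuit board inside below the rim; about 0.35 kg. Origin: centre of the underside. A bystander standing directly on the bench to the right, not part of the job.

How it is judged:
On the way, in this order (a step that is already met when the one before it is completed fails the run):
1. the separator lies flat on the lower carrier, fully inside the bay (x of separator in the frame of jig between -0.007 and 0.007 m and y of separator in the frame of jig between -0.008 and 0.008 m and z of separator in the frame of jig between 0.024 and 0.028 m and angle between separator's own z axis and vertical below 0.015 rad and angle between the x axis of separator and the x axis of jig, either way round below 0.1 rad and contact force between separator and carrier_low above 0.2 N), for 0.2 s.
2. the next carrier lies flat on the separator, fully inside the bay (x of carrier_next in the frame of jig between -0.007 and 0.007 m and y of carrier_next in the frame of jig between -0.008 and 0.008 m and z of carrier_next in the frame of jig between 0.032 and 0.036 m and angle between carrier_next's own z axis and vertical below 0.015 rad and angle between the x axis of carrier_next and the x axis of jig, either way round below 0.1 rad and contact force between carrier_next and separator above 0.5 N), for 0.2 s.
At the end, for the whole second after the job is handed in: In the bay lie, from the bottom, the lower carrier, the separator and the next carrier, each resting on the one below: flat (within 0.015 rad), centred in the bay within 8 mm along it and 7 mm across it, square to it within 0.1 rad, at their proper heights within 2 mm, at rest (all of step 1 and all of step 2 and x of carrier_low in the frame of jig between -0.007 and 0.007 m and y of carrier_low in the frame of jig between -0.008 and 0.008 m and z of carrier_low in the frame of jig between 0.008 and 0.012 m and angle between carrier_low's own z axis and vertical below 0.015 rad and angle between the x axis of carrier_low and the x axis of jig, either way round below 0.1 rad and linear speed of each of carrier_low, separator, carrier_next below 0.01 m/s); the robot touches nothing.
It fails at once if a bystander (spool, flux bottle, brush, screwdriver, meter, spare carrier) is moved by more than 30 mm (distance of any of spool, flux, brush, driver, meter, carrier_spare from where it was at the start of the episode above 0.03 m).
It fails at once if the separator or a carrier in the jig is tipped by more than 0.4 rad (angle between any of separator, carrier_next, carrier_low's own z axis and vertical above 0.4 rad).
It also fails if it takes over 45 s, if anything falls off the work surface, if the arm or the gripper's body presses on something with over 40 N, if the wrist force passes 120 N, or if a joint passes its speed limit or range.

### The arm

A 7-joint arm with a two-finger parallel gripper is mounted at the origin on the work surface. World frame = base frame: x ahead of the robot, y to its left, z up, the work surface at z = 0. Lengths are in m, angles in rad, forces in N, time in s.
With the tool pointing down it reaches from about 0.35 to 0.9 m from the base axis. Payload 8.1 kg.
Tool frame: the origin (TCP) lies midway between the tips of the shut fingers; the grasp point (between the pads) lies behind it (arm.tcp_to_grasp is the z of the grasp point in the tool frame, in m); z points along the fingers, y is the line along which they close (so a half turn about z gives the same grasp; the last joint's range is limited). The gripper opens to 92 mm and grips with 3 to 60 N. Pads are 19 mm wide; open, the fingers measure 130 mm over their backs; the gripper's body (75 mm by 190 mm) begins 47 mm behind the grasp point.
Start: joints at [-1.294, 0.434, 0.025, 1.573, -0.012, 1.134, -0.075], TCP at [0.232, 0.58, 0.227] pointing down, gripper open.
Joint ranges: [-2.62, 2.62], [-0.44, 2.09], [-1.27, 1.32], [0.08, 2.57], [-1.32, 4.46], [0.12, 2], [-2.74, 2.74]. Speed limits (rad/s): [2.22, 2.22, 3.01, 3.01, 3.14, 3.14, 3.14].

### API

Orientations are given as a rotation vector (axis times angle).
In Python, from cell import readout, vision, arm gives the robot as it stands.
- The arm moves only by the tool carry_out, never from a script. Its argument "increments" is one flat list of numbers, 6 for each row, row after row: the shift along the world's x, y, z in mm, then the turn, a rotation vector about the world's x, y, z in rad. In form: [tx, ty, tz, wx, wy, wz, tx, ty, tz, wx, wy, wz, ...]. A call has 1 to 20 rows; each row shifts and turns the commanded pose from where the row before left it; what a row does not reach is not made up. A row lasts 1/8 s, in which the tool goes at most 62.5 mm and 10.7 degrees, less where a joint would pass 70% of its speed; a pose out of reach is approached as far as the arm can. A call with a gripper value outside its range is refused whole. "grip" is the closure, from 0 (fully open) to 1 (shut), set as the call begins (left out, the last holds). The fingers move at their own pace and stop on an object; "newtons" is the grip in N (left out, the last holds). Time passes only in rows, so rows that do not move let the fingers close. It gives the time, the measured TCP pose, the force, the opening and the grip force at its end, in the units of the state.
- readout.observe(): the state, without advancing time (a new reading comes with each control period).
- vision.get_image(name): name is "scene" or "top" or "wrist"; returns the picture (480x640x3 uint8, red, green, blue); there is no depth.
- vision.calibration(name): a dict with "fov_y" (degrees; the focal length in pixels is half the picture's height over the tangent of half this angle, whatever the lens; pixels are square), "cx", "cy" (the principal point, pixels), "pose" (4x4, takes a point from camera to world coordinates). Camera axes: x right, y up, looking along -z (the intrinsics and any distortion apply to the point x, -y, -z); pixel columns grow to the right and rows downward; lengths in m; the calibration is good to about 2 mm. A picture is of the moment at which its call begins: read the wrist's pose just before it. calibration takes no time and is no camera call; for the wrist camera it gives the pose at the moment of the call.
- arm.sign_off(): hands the job in; it is judged then, once.
The state is a dict: "clock": time; "joints": joint angles; "dq": joint speeds; "joint_efforts": joint torques, N m; "position": TCP position; "ee_rot": TCP orientation; "force": force on the tool from outside, world axes, zero at the start; "ft_torque": the same for the moment, N m; "width": opening from 0.0 (shut) to 1.0 (fully open); "gripper_force": force on a finger pad.
Only numpy, scipy, OpenCV 4.12 (cv2) and the standard library are available. Lean on these libraries where they do the work, as an engineer would, in place of code of your own. Each camera call takes 0.05 s, during which the arm holds its last target. There are 200 camera calls.

## Working session

There is one attempt and no reset: what is moved stays moved. The work goes in short steps, Python scripts to look and compute and a tool call to move; the robot and the scene stay as the last step left them, time stands still between calls to the robot, and variables do not carry over. Pictures are saved under pics/ and viewed, at most 10 in all, crops included, and the job is handed in when it is done.

Besides the shell and the picture viewer there is one more tool, called after "Emit:" in YAML: its name, and indented under it one key for each argument. carry_out: Moves the arm, as the interface text tells. Its arguments: {"type":"object","properties":{"increments":{"type":"array","items":{"type":"number"}},"grip":{"type":"number"},"newtons":{"type":"number"}},"required":["increments"]}

```bash
mkdir -p pics; python3 - <<'E'
from cell import readout, vision, arm
import cv2
s=readout.observe();print(s,arm.tcp_to_grasp)
for n in("top","scene"):
    im=vision.get_image(n);cv2.imwrite(f"pics/{n}0.png",im[:,:,::-1]);print(vision.calibration(n))
E
```

```text
{'clock': 0.0, 'joints': array([-1.2935991 ,  0.4352217 ,  0.02494321,  1.57412703, -0.01158304,
        1.13401256, -0.07510169]), 'dq': array([ 0.00140505,  0.00057969,  0.00058698,  0.00113969, -0.00181535,
        0.00081795,  0.00046544]), 'joint_efforts': array([ 1.14906680e-05, -6.67846799e+01,  9.84985940e-01, -3.14461613e+01,
       -6.05136459e-02,  4.29449393e-02,  1.71904444e-04]), 'position': array([0.23155347, 0.57994762, 0.22593386]), 'ee_rot': array([-5.93032884e-01, -3.08494978e+00,  2.53873710e-03]), 'force': array([-0.93879646,  0.38545598, -1.13506124]), 'ft_torque': array([ 0.03360277, -0.02654506, -0.0383084 ]), 'gripper_force': 0.0, 'width': 0.999454808492442} -0.0188
{'fov_y': 55.03397247849642, 'cx': 316.89648655757844, 'cy': 241.16894831568945, 'pose': array([[-0.01932936,  0.99561064, -0.09157413,  0.43729912],
       [-0.99979961, -0.01972491, -0.00341628, -0.00722795],
       [-0.00520757,  0.09148975,  0.9957924 ,  1.22635445],
       [ 0.        ,  0.        ,  0.        ,  1.        ]])}
{'fov_y': 52.191685978216455, 'cx': 330.44752768889657, 'cy': 248.6328593752774, 'pose': array([[ 0.88586352, -0.34135353,  0.31420311,  0.96679406],
       [ 0.46385   ,  0.63787764, -0.61478069, -0.79665715],
       [ 0.00943442,  0.6903549 ,  0.72340936,  1.00031739],
       [ 0.        ,  0.        ,  0.        ,  1.        ]])}
```

View pics/top0.png

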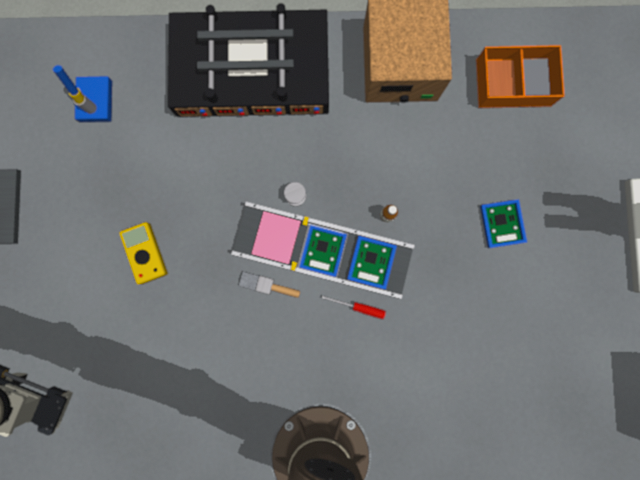

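View pics/scene0.png

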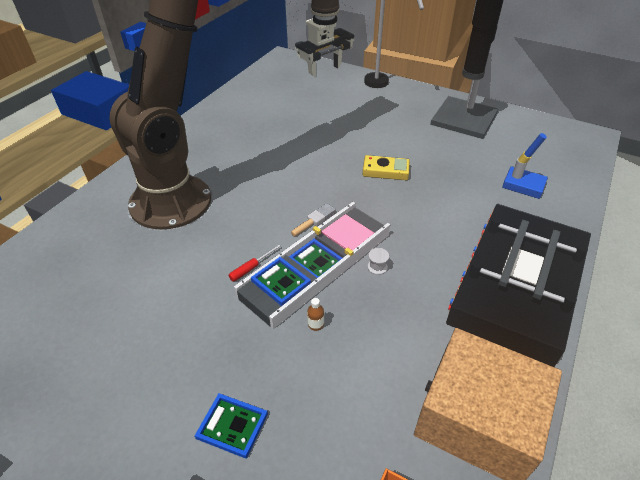

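```bash
cat > h.py <<'E'
import numpy as np, cv2
from cell import readout, vision, arm
def cast(cal,uv,z):
    f=240/np.tan(np.radians(cal['fov_y'])/2);P=cal['pose']
    uv=np.atleast_2d(uv).astype(float)
    d=np.c_[(uv[:,0]-cal['cx'])/f,-(uv[:,1]-cal['cy'])/f,-np.ones(len(uv))]@P[:3,:3].T
    o=P[:3,3];return o+d*((z-o[2])/d[:,2])[:,None]
def blobs(m,amin):
    c,_=cv2.findContours(m.astype(np.uint8),cv2.RETR_EXTERNAL,cv2.CHAIN_APPROX_NONE)
    return [k for k in c if cv2.contourArea(k)>amin]
def rect(cal,c,z):
    p=cast(cal,c[:,0,:]+0.0,z)[:,:2]*1000
    (c0,s,a)=cv2.minAreaRect(p.astype(np.float32));return np.round(c0,1),np.round(s,1),round(a,1)
def masks(im):
    h=cv2.cvtColor(im,cv2.COLOR_RGB2HSV);H,S,V=[h[...,i].astype(int) for i in range(3)]
    return dict(pink=(H>150)&(H<178)&(S>50)&(V>150),blue=(H>100)&(H<125)&(S>150)&(V>80),
      yellow=(H>20)&(H<32)&(S>170)&(V>130),white=(S<30)&(V>170))
E
python3 - <<'E'
from h import *
for n in("top","scene"):
    im=cv2.imread(f"pics/{n}0.png")[:,:,::-1].copy();cal=vision.calibration(n);m=masks(im)
    for k,z,a in(("pink",.0365,200),("blue",.0525,200),("blue",.026,200),("blue",.016,200),("yellow",.055,4),("white",.046,60)):
        for c in blobs(m[k],a):
            x,y,w,h=cv2.boundingRect(c)
            if y<150 : continue
            print(n,k,z,(x,y,w,h),*rect(cal,c,z))
im=cv2.imread("pics/top0.png")[180:320,210:430];im2=cv2.imread("pics/scene0.png")[180:340,220:410]
cv2.imwrite("pics/c.png",np.vstack([cv2.resize(im,(550,350),interpolation=cv2.INTER_CUBIC)]))
E
```

```text
top pink 0.0365 (252, 211, 49, 53) [559.7 103.4] [101.4 117.5] 73.7
top blue 0.0525 (347, 236, 50, 53) [ 489.4 -141. ] [101.3 114.8] 74.1
top blue 0.0525 (300, 226, 46, 50) [521.2 -17.5] [ 95. 110.] 74.6
top blue 0.0525 (481, 200, 46, 48) [ 582.2 -481.5] [111.3  99.6] 7.6
top blue 0.026 (347, 236, 50, 53) [ 490.6 -144. ] [103.6 117.4] 74.1
top blue 0.026 (300, 226, 46, 50) [523.1 -17.8] [ 97.2 112.5] 74.6
top blue 0.026 (481, 200, 46, 48) [ 585.5 -492.2] [113.8 101.9] 7.6
top blue 0.016 (347, 236, 50, 53) [ 491.  -145.2] [104.4 118.4] 74.1
top blue 0.016 (300, 226, 46, 50) [523.8 -17.8] [ 98.  113.4] 74.6
top blue 0.016 (481, 200, 46, 48) [ 586.7 -496.2] [114.7 102.7] 7.6
top yellow 0.055 (291, 261, 6, 9) [484.7  57.1] [10.9 20.9] 79.7
top yellow 0.055 (120, 222, 45, 62) [524.3 443.7] [146.  77.] 20.0
top yellow 0.055 (303, 217, 5, 9) [597.5  26.3] [10.3 20.7] 89.0
top white 0.046 (257, 278, 15, 15) [436.8 132.9] [32.  33.1] 73.5
top white 0.046 (359, 272, 20, 10) [ 452.7 -132.5] [50.  14.6] 73.6
top white 0.046 (296, 267, 95, 29) [441.7 -67.5] [249.   10.8] 73.8
top white 0.046 (310
[... 1635 characters left out ...]

scene white 0.046 (269, 255, 81, 63) [ 567.4 -118.2] [277.8   9.9] 74.1
scene white 0.046 (512, 250, 32, 34) [1036.7  202.3] [ 62.6 106. ] 0.5
scene white 0.046 (369, 248, 20, 15) [675.9  54.3] [51.8 50.9] 28.1
scene white 0.046 (243, 230, 72, 53) [443.7 -68.9] [252.3  10.5] 74.3
scene white 0.046 (353, 223, 37, 30) [630.9 108. ] [153.7  10.2] 74.7
scene white 0.046 (318, 206, 31, 22) [500.  131.1] [122.7  10.2] 74.4
scene white 0.046 (0, 206, 28, 21) [-299.2 -294.4] [76.9 47.5] 89.7
scene white 0.046 (308, 204, 25, 18) [460.1 130.1] [79.1 37.7] 72.8
scene white 0.046 (59, 166, 25, 19) [-299.2  -81.4] [83.2 47.3] 89.8
scene white 0.046 (558, 159, 82, 321) [1242.2  269.2] [ 143.7 1123.7] 2.4
```

View pics/c.png

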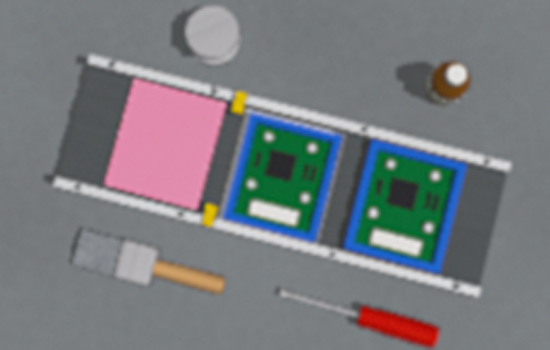

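The top view shows the jig tilted by about -16°. The separator is at (276,237), the low carrier at (323,251) and the next carrier at (372,262); the yellow tabs are at (294,265) and (305,221). The jig origin works out at about (525.6, -17.6) mm, with +y along (0.273, 0.962). The separator is at jig y ≈ +125 and the next carrier at ≈ -131.

Next I'll move behind the separator, with the fingers' closing axis across the jig.

Emit:
carry_out:
  increments: [29,-33.8,-8.8,0,0,-0.1223,29,-33.8,-8.8,0,0,-0.1223,29,-33.8,-8.8,0,0,-0.1223,29,-33.8,-8.8,0,0,-0.1223,29,-33.8,-8.8,0,0,-0.1223,29,-33.8,-8.8,0,0,-0.1223,29,-33.8,-8.8,0,0,-0.1223,29,-33.8,-8.8,0,0,-0.1223,29,-33.8,-8.8,0,0,-0.1223,29,-33.8,-8.8,0,0,-0.1223,29,-33.8,-8.8,0,0,-0.1223,29,-33.8,-8.8,0,0,-0.1223,0,0,0,0,0,0,0,0,0,0,0,0]
  grip: 0.55

```text
clock: 1.85
position: [0.5792, 0.1753, 0.1207]
ee_rot: [-2.505, -1.895, 0.001]
force: [0.0, 1.3, -0.2]
width: 0.446
gripper_force: 0.0
```

```bash
cat >> h.py <<'E'
def jig(p):
    t=np.radians(-15.85);c,s=np.cos(t),np.sin(t);d=np.array(p[:2])*1000-[525.6,-17.6]
    return np.round([c*d[0]+s*d[1],-s*d[0]+c*d[1]],1)
def st():
    s=readout.observe();from scipy.spatial.transform import Rotation as R
    M=R.from_rotvec(s['ee_rot']).as_matrix()
    print(s['clock'],s['position'].round(4),'jig',jig(s['position']),'yaw',np.degrees(np.arctan2(M[1,1],M[0,1])).round(2),'z',M[:,2].round(3),'F',s['force'].round(1),'w',s['width'].round(3))
E
python3 - <<'E'
from h import *
st()
im=vision.get_image("wrist");cv2.imwrite("pics/w1.png",im[:,:,::-1])
E
```

```text
Traceback (most recent call last):
  File "h.py", line 24, in st
    print(s['clock'],s['position'].round(4),'jig',jig(s['position']),'yaw',np.degrees(np.arctan2(M[1,1],M[0,1])).round(2),'z',M[:,2].round(3),'F',s['force'].round(1),'w',s['width'].round(3))
                                                                                                                                                                          ^^^^^^^^^^^^^^^^
AttributeError: 'float' object has no attribute 'round'
```

```bash
sed -i "s/s\['width'\].round(3)/round(s['width'],3)/" h.py
python3 - <<'E'
from h import *
st()
im=vision.get_image("wrist");cv2.imwrite("pics/w1.png",im[:,:,::-1])
E
```

```text
1.85 [0.5792 0.1753 0.1207] jig [ -1.2 200.2] yaw -15.8 z [-0.001  0.    -1.   ] F [ 0.   1.3 -0.2] w 0.446
```

View pics/w1.png

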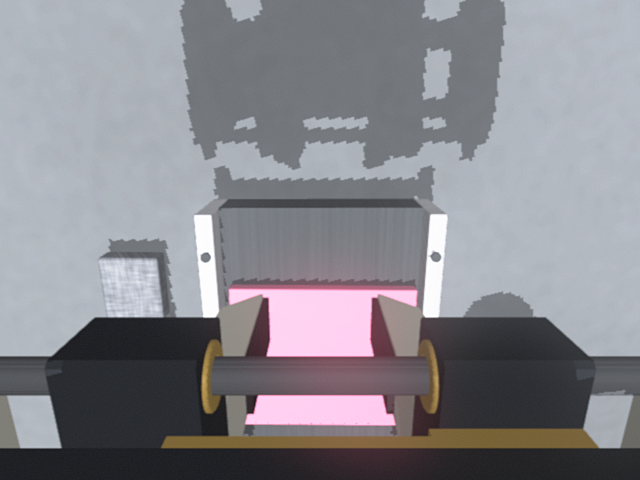

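The wrist view is consistent with this: the panel's rear edge is at row 288, columns 230–417, and the deck's outer end is at row 205 with rails on both sides. I'll cast these points.

```bash
python3 - <<'E'
from h import *
c=vision.calibration("wrist")
for uv,z in(((230,288),.0365),((417,288),.0365),((323,205),.0285),((196,213),.046),((446,213),.046),((203,315),.046),((439,315),.046)):
    p=cast(c,uv,z)[0];print(uv,p.round(4),jig(p))
print(c['pose'].round(3))
E
```

```text
(230, 288) [0.521  0.1703 0.0365] [-55.7 179.5]
(417, 288) [0.6311 0.1393 0.0365] [ 58.6 179.7]
(323, 205) [0.5892 0.2029 0.0285] [  1.  229.5]
(196, 213) [0.5209 0.2213 0.046 ] [-69.8 228.5]
(446, 213) [0.6547 0.1836 0.046 ] [ 69.2 228.8]
(203, 315) [0.5028 0.1614 0.046 ] [-70.8 166. ]
(439, 315) [0.639  0.1231 0.046 ] [ 70.7 166.3]
[[ 0.963  0.259  0.08   0.602]
 [-0.271  0.919  0.285  0.254]
 [ 0.    -0.296  0.955  0.278]
 [ 0.     0.     0.     1.   ]]
```

Emit:
carry_out:
  increments: [2.6,4.5,-30,0,0,0,0,0,-30,0,0,0,0,0,-15,0,0,0,0,0,-9,0,0,0,0,0,-5,0,0,0,0,0,0,0,0,0,0,0,0,0,0,0]

```text
clock: 2.78
position: [0.5828, 0.1795, 0.0328]
ee_rot: [2.506, 1.894, 0.002]
force: [-0.1, -0.4, 0.2]
width: 0.453
gripper_force: 0.0
```

```bash
python3 -c "
from h import *
st()"
```

```text
2.775 [0.5828 0.1795 0.0328] jig [  1.2 205.2] yaw -15.86 z [ 0.001  0.    -1.   ] F [-0.1 -0.4  0.2] w 0.453
```

Emit:
carry_out:
  increments: [-2.73,-9.62,-1.5,0,0,0,-2.73,-9.62,0,0,0,0,-2.73,-9.62,0,0,0,0,-2.73,-9.62,0,0,0,0,-2.73,-9.62,0,0,0,0,-2.73,-9.62,0,0,0,0,-2.73,-9.62,0,0,0,0,-2.73,-9.62,0,0,0,0,-2.73,-9.62,0,0,0,0,-2.73,-9.62,0,0,0,0,-2.73,-9.62,0,0,0,0,-2.73,-9.62,0,0,0,0,0,0,0,0,0,0]

```text
clock: 4.4
position: [0.5492, 0.0626, 0.0306]
ee_rot: [2.508, 1.892, -0.001]
force: [0.0, -0.2, 0.1]
width: 0.446
gripper_force: 0.0
```

```bash
python3 - <<'E'
from h import *
st()
im=vision.get_image("top");m=masks(im);cal=vision.calibration("top")
for c in blobs(m['pink'],100):
  r=rect(cal,c,.0365);print(r,jig(r[0]/1000))
a=im[180:320,210:430];b=vision.get_image("wrist")
cv2.imwrite("pics/p2.png",np.vstack([cv2.resize(a,(440,280)),cv2.resize(b,(440,320))])[:,:,::-1])
E
```

```text
4.4 [0.5492 0.0626 0.0306] jig [ 0.8 83.6] yaw -15.94 z [-0.    -0.001 -1.   ] F [ 0.  -0.2  0.1] w 0.446
(array([528.4,  -8.5]), array([ 80.6, 117.5]), 74.0) [0.2 9.5]
```

View pics/p2.png

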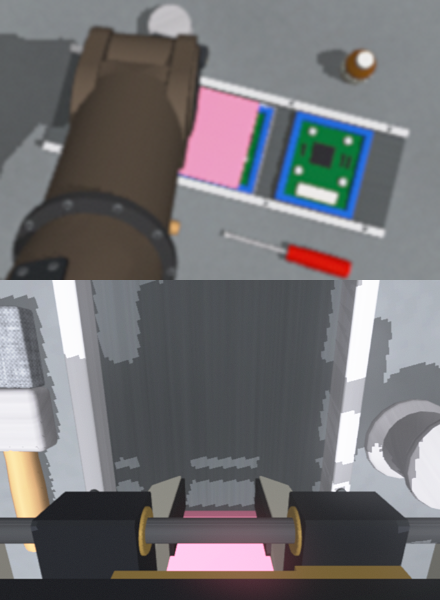

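The panel is going in square: its front edge is at jig y ≈ -31, so its centre is at about +19. I'll push another 15 mm slowly.

Emit:
carry_out:
  increments: [-0.82,-2.9,0,0,0,0,-0.82,-2.9,0,0,0,0,-0.82,-2.9,0,0,0,0,-0.82,-2.9,0,0,0,0,-0.82,-2.9,0,0,0,0,0,0,0,0,0,0]

```text
clock: 5.25
position: [0.5454, 0.049, 0.0307]
ee_rot: [2.507, 1.893, -0.0]
force: [0.1, -0.3, 1.1]
width: 0.449
gripper_force: 0.0
```

```bash
cat >> h.py <<'E'
def meas(k,z,amin=100):
    for n in("top","scene"):
        im=vision.get_image(n);m=masks(im);cal=vision.calibration(n)
        for c in blobs(m[k],amin):
            p=cast(cal,c[:,0,:],z)
            q=np.array([jig(x) for x in p])
            if abs(q[:,0].mean())<70 and abs(q[:,1].mean())<230: print(n,k,'jig min',np.percentile(q,3,axis=0).round(1),'max',np.percentile(q,97,axis=0).round(1),rect(cal,c,z)[1:])
E
python3 - <<'E'
from h import *
st();meas('pink',.035);meas('blue',.0525)
E
```

```text
5.25 [0.5454 0.049  0.0307] jig [ 0.9 69.5] yaw -15.88 z [-0. -0. -1.] F [ 0.1 -0.3  1.1] w 0.449
top pink jig min [-57.8 -42.2] max [58.7 28. ] (array([ 72.6, 117.4]), 74.0)
scene pink jig min [-56.7 -46.4] max [54.9 57.9] (array([105. , 112.5]), 74.4)
top blue jig min [ -58.1 -179.3] max [ 56.  -78.5] (array([101.2, 114.8]), 74.1)
scene blue jig min [ -55.5 -185.7] max [ 64.7 -79.4] (array([107.3, 121.1]), 74.2)
```

Emit:
carry_out:
  increments: [-0.55,-1.9,0,0,0,0,-0.55,-1.9,0,0,0,0,-0.27,-0.95,0,0,0,0,0,0,0,0,0,0]

```text
clock: 5.95
position: [0.5441, 0.0445, 0.0307]
ee_rot: [2.507, 1.894, -0.0]
force: [-0.1, -0.0, -1.0]
width: 0.451
gripper_force: 0.0
```

```bash
python3 - <<'E'
from h import *
st();meas('pink',.034)
E
```

```text
5.95 [0.5441 0.0445 0.0307] jig [ 0.8 64.8] yaw -15.87 z [-0. -0. -1.] F [-0.1 -0.  -1. ] w 0.451
top pink jig min [-57.8 -47.1] max [58.6 21.7] (array([ 71.5, 117.4]), 74.0)
scene pink jig min [-56.5 -50.4] max [54.3 52.6] (array([103.3, 111.6]), 74.0)
```

Emit:
carry_out:
  increments: [0.8,2.9,0,0,0,0,0.8,2.9,2,0,0,0,0,0,20,0,0,0,0,0,40,0,0,0,0,0,40,0,0,0,-10.9,-38.2,0,0,0,0,-10.9,-38.2,0,0,0,0,-10.9,-38.2,0,0,0,0,-10.9,-38.2,0,0,0,0,-10.9,-38.2,0,0,0,0,-10.9,-38.2,0,0,0,0,-10.9,-38.2,0,0,0,0,0,0,0,0,0,0,0,0,0,0,0,0]

```text
clock: 7.8
position: [0.4697, -0.2162, 0.1326]
ee_rot: [-2.506, -1.894, -0.001]
force: [0.3, 0.1, -0.1]
width: 0.449
gripper_force: 0.0
```

```bash
python3 - <<'E'
from h import *
st();meas('pink',.034);meas('yellow',.055,4)
a=vision.get_image("scene");b=vision.get_image("wrist");print(vision.calibration("wrist")['pose'][:3,3])
cv2.imwrite("pics/p3.png",np.vstack([cv2.resize(a[190:330,230:400],(340,280)),cv2.resize(b,(340,255))])[:,:,::-1]);np.save('w3.npy',b);cv2.imwrite("pics/w3.png",b[:,:,::-1])
E
```

```text
7.8 [ 0.4697 -0.2162  0.1326] jig [   0.4 -206.4] yaw -15.84 z [ 0.     0.001 -1.   ] F [ 0.3  0.1 -0.1] w 0.449
top pink jig min [-57.6 -46.9] max [56.3 52.3] (array([100.9, 115. ]), 74.0)
scene pink jig min [-56.2 -49.3] max [55.1 51.1] (array([101.5, 112.1]), 74.3)
top yellow jig min [-69.6  57.1] max [-51.8  66.5] (array([ 7.6, 17.8]), 89.2)
top yellow jig min [49.4 57.5] max [68.2 66.5] (array([ 9.3, 19.4]), 75.1)
[ 0.49219106 -0.13828819  0.28997413]
```

View pics/p3.png

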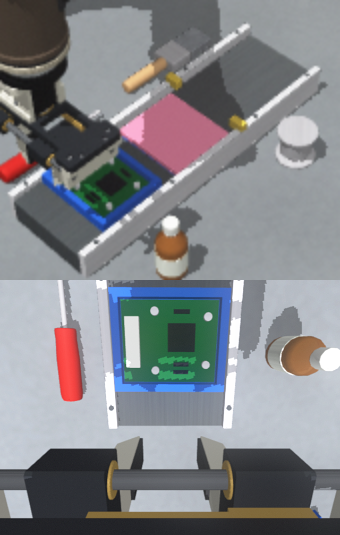

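The panel is lying in the bay between the decks. The wrist view shows the carrier's rear edge at row ~209 and the deck's end at ~275, with the fingers just beyond in the picture. I'll cast both.

```bash
python3 - <<'E'
from h import *
b=np.load('w3.npy');c=vision.calibration("wrist");m=masks(b)
for k in blobs(m['blue'],3000):
    q=np.array([jig(p) for p in cast(c,k[:,0,:],.0525)]);print(np.percentile(q,3,axis=0),np.percentile(q,97,axis=0))
print([jig(p) for p in cast(c,[[325,272]],.0365)]);st()
E
```

```text
[ -56.7 -177.3] [ 58.  -77.9]
[array([   4.6, -221.5])]
8.1 [ 0.4697 -0.2161  0.1326] jig [   0.5 -206.2] yaw -15.76 z [-0.  0. -1.] F [ 0.6 -0.2 -0. ] w 0.451
```

Emit:
carry_out:
  increments: [0,0,-30,0,0,0,0,0,-30,0,0,0,0,0,-18,0,0,0,0,0,-9,0,0,0,0,0,-5,0,0,0,0,0,0,0,0,0,2.46,8.66,0,0,0,0,2.46,8.66,0,0,0,0,2.46,8.66,0,0,0,0,2.46,8.66,0,0,0,0,2.46,8.66,0,0,0,0,2.46,8.66,0,0,0,0,0,0,0,0,0,0]

```text
clock: 9.72
position: [0.4844, -0.1635, 0.0405]
ee_rot: [-2.504, -1.896, -0.0]
force: [-0.2, 0.4, -0.0]
width: 0.449
gripper_force: 0.0
```

```bash
python3 - <<'E'
from h import *
st();meas('blue',.0525);meas('pink',.034)
E
```

```text
9.725 [ 0.4844 -0.1635  0.0405] jig [   0.2 -151.6] yaw -15.75 z [-0.     0.001 -1.   ] F [-0.2  0.4 -0. ] w 0.449
top blue jig min [ -58.1 -121.9] max [ 55.3 -44. ] (array([ 85.4, 115.3]), 74.7)
scene blue jig min [ -54.1 -142.8] max [ 64.7 -42.9] (array([105.4, 121.7]), 73.8)
top pink jig min [-57.9 -40.2] max [56.3 52.4] (array([ 93.2, 114.8]), 74.0)
scene pink jig min [-56.1 -28.6] max [54.7 51.1] (array([ 83.2, 111.9]), 73.2)
```

Emit:
carry_out:
  increments: [2.19,7.7,0,0,0,0,2.19,7.7,0,0,0,0,2.19,7.7,0,0,0,0,2.19,7.7,0,0,0,0,2.19,7.7,0,0,0,0,2.19,7.7,0,0,0,0,2.19,7.7,0,0,0,0,2.19,7.7,0,0,0,0,2.19,7.7,0,0,0,0,2.19,7.7,0,0,0,0,0,0,0,0,0,0]

```text
clock: 11.3
position: [0.5064, -0.0869, 0.0406]
ee_rot: [-2.505, -1.895, -0.001]
force: [-0.3, 0.4, -0.1]
width: 0.45
gripper_force: 0.0
```

```bash
python3 - <<'E'
from h import *
st();meas('blue',.051);meas('pink',.034)
E
```

```text
11.3 [ 0.5064 -0.0869  0.0406] jig [  0.4 -71.9] yaw -15.77 z [ 0.  0. -1.] F [-0.3  0.4 -0.1] w 0.45
top blue jig min [-58.5 -18.8] max [55.3 35.8] (array([ 59.7, 115.2]), 73.5)
scene blue jig min [-52.5 -61.5] max [63.5 36.1] (array([ 79.3, 155. ]), 35.8)
top pink jig min [-56.5  40.6] max [54.5 52.8] (array([ 12.9, 114.4]), 73.4)
```

Emit:
carry_out:
  increments: [0.55,1.92,0,0,0,0,0.55,1.92,0,0,0,0,0.55,1.92,0,0,0,0,0.55,1.92,0,0,0,0,0.55,1.92,0,0,0,0,0.55,1.92,0,0,0,0,0.55,1.92,0,0,0,0,0,0,0,0,0,0]

```text
clock: 12.5
position: [0.5101, -0.0741, 0.0407]
ee_rot: [-2.506, -1.894, -0.0]
force: [0.1, 0.3, 0.4]
width: 0.449
gripper_force: 0.0
```

```bash
python3 - <<'E'
from h import *
st();meas('blue',.051);meas('pink',.034,20)
E
```

```text
12.5 [ 0.5101 -0.0741  0.0407] jig [  0.5 -58.6] yaw -15.83 z [ 0.  0. -1.] F [0.1 0.3 0.4] w 0.449
top blue jig min [-58.6   1.6] max [55.1 49. ] (array([ 52.2, 115.2]), 73.0)
scene blue jig min [-51.7 -51.4] max [63.5 49.5] (array([ 78.7, 156.2]), 34.3)
```

Emit:
carry_out:
  increments: [0.4,1.45,0,0,0,0,0.4,1.45,0,0,0,0,0,0,0,0,0,0,-0.8,-2.9,0,0,0,0,-0.8,-2.9,2,0,0,0,0,0,30,0,0,0,0,0,50,0,0,0,-10.9,-38.2,20,0,0,0,-10.9,-38.2,0,0,0,0,-10.9,-38.2,0,0,0,0,-10.9,-38.2,0,0,0,0,0,0,0,0,0,0,0,0,0,0,0,0]

```text
clock: 14.32
position: [0.4656, -0.2297, 0.1426]
ee_rot: [-2.506, -1.893, -0.001]
force: [-0.1, 0.4, 1.0]
width: 0.449
gripper_force: 0.0
```

```bash
python3 - <<'E'
from h import *
st();meas('blue',.05);meas('pink',.034,10);meas('yellow',.055,4)
b=vision.get_image("wrist");a=vision.get_image("scene")
cv2.imwrite("pics/p4.png",np.vstack([cv2.resize(a[190:330,230:400],(510,420),interpolation=2),cv2.resize(b[:200],(510,160))])[:,:,::-1])
E
```

```text
14.325 [ 0.4656 -0.2297  0.1426] jig [ 2.000e-01 -2.204e+02] yaw -15.86 z [-0.     0.001 -1.   ] F [-0.1  0.4  1. ] w 0.449
top blue jig min [-58.3 -46.9] max [55.4 53. ] (array([100.4, 114.8]), 74.4)
scene blue jig min [-55.5 -54. ] max [63.1 52.6] (array([107.1, 119.3]), 74.1)
top yellow jig min [-69.6  57.1] max [-51.2  66.5] (array([ 7.6, 17.8]), 89.1)
top yellow jig min [48.8 56.6] max [68.2 67.4] (array([10.3, 20.7]), 62.6)
```

View pics/p4.png

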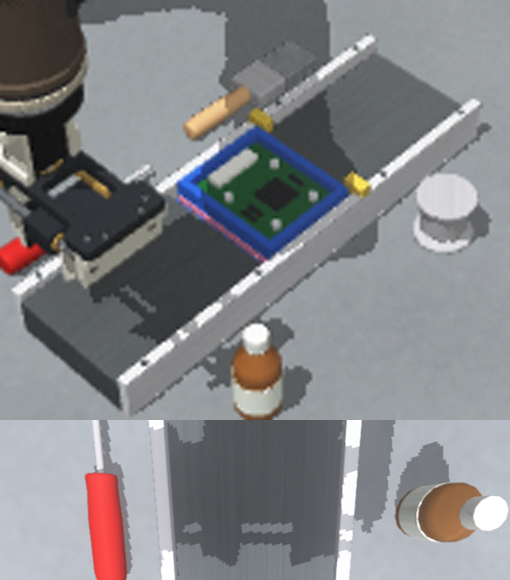

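The carrier lies level in the bay against the tabs, with a thin pink sliver of the separator visible along its rear edge. Its centre is at about jig y +2, past the deck edge, and the robot is clear, so I'm handing in.

```bash
python3 -c "
from cell import arm
print(arm.sign_off())"
```

```text
the job is handed in; nothing more can be done
None
```

I pushed the separator and then the next carrier into the bay, and the last pictures show both seated, centred to about 2 mm along the jig. I handed the job in at about 14.5 s; the hand-in returned no verdict.

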